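# Temper sample jars in the dry-block incubator

## Task

Slide the incubator's flat cover fully open and, before loading, take the infrared thermometer from its holster, hold it straight over the black dot on the heated plate from about 10 cm for two seconds so that it looks at the middle of the dot, and put it back in its holster. Then stand all the sample jars from the bench upright on the heated plate inside the well, and slide the cover fully shut over them. Leave everything else on the bench where it is.

Things in the scene. Friction and masses are not known exactly. Their poses are not given: they have to be found in the camera images.
- incubator: Dry-block incubator, fixed white box 270 mm wide (y), 500 deep (x), front at x = -115 mm. Origin on the bench under the middle of its well; +x to its rear, away from the robot, z up. The well is a pit 160 mm (x) by 190 (y) centred on the origin, upper edge at z = 100 mm. Guide rails along x (|y| 98 to 135 mm, tops at z = 109) lap the cover's edges. Control head from x = 200 mm on, 188 mm high.
- cover (a joint): Sliding cover's travel, m: 0 = fully shut, 0.17 = fully open (to the incubator's +x, against a stop). Flat steel plate 5 mm thick, 210 mm wide, 295 long; no handle and no edge to pull: shut, its top is flush with the sill in front, its rear runs under the control head. Moved by pressing on it and dragging; stays where left; sliding takes about 3 N. Front edge at the incubator's x = -88 mm shut, +82 open.
- cover_ribs (a point): Middle of the ribbed patch on top of the cover (35 by 80 mm, dark ribs, practically flat), on the cover's mid line 33 mm behind its front edge, at the level top surface 105 mm above the bench; moves with the cover (incubator's x = -55 mm when shut).
- dot (a point): Centre of the round matt black measuring dot, 30 mm across, flat on the middle of the aluminium heated plate, the level floor of the well, 45 mm above the bench.
- holster: Bench holster of the thermometer, fixed: steel foot 110 by 95 by 12 mm with an open-topped square black cup for the thermometer's nose, inside 38 by 38 mm, outside 48, rim 44 mm above the bench. Origin at the centre of its underside; inner floor 12 mm above the bench. The thermometer's pistol grip points to its -x.
- thermo_nose (a point): Tip of the nose (lens) of the pistol-shaped infrared thermometer, loose, about 0.22 kg, always on. z runs from the nose back along the barrel; it looks along -z. It stands in the holster nose down, z up, on the inner floor. Black round nose 28 mm across, 36 long; grey barrel 44 mm (x) by 38 (y), z = 36 to 108 mm; pistol grip 30 mm wide, at z = 55 to 106 mm, out to x = -116. Reads from 40 to 150 mm away.
- thermo_barrel (a point): Centre of the thermometer's grey barrel, 72 mm behind the nose tip, same axes as thermo_nose; the mass centre is close to it. Grasp it across the 38 mm (along y), at or a little above this point.
- jar0_mid (a point): Sealed sample jar, glass with a white screw lid, 40 mm across and 50 mm tall, loose, about 0.09 kg; point at its centre, 25 mm above its underside, z up when it stands. Held near its top, the gripper stays clear of the rails. Not every jar is there each time (two to four are).
- jar1_mid (a point): Sealed sample jar, glass with a white screw lid, 40 mm across and 50 mm tall, loose, about 0.09 kg; point at its centre, 25 mm above its underside, z up when it stands. Held near its top, the gripper stays clear of the rails. Not every jar is there each time (two to four are).
- jar2_mid (a point): Sealed sample jar, glass with a white screw lid, 40 mm across and 50 mm tall, loose, about 0.09 kg; point at its centre, 25 mm above its underside, z up when it stands. Held near its top, the gripper stays clear of the rails. Not every jar is there each time (two to four are).
- jar3_mid (a point): Sealed sample jar, glass with a white screw lid, 40 mm across and 50 mm tall, loose, about 0.09 kg; point at its centre, 25 mm above its underside, z up when it stands. Held near its top, the gripper stays clear of the rails. Not every jar is there each time (two to four are).
- reagent: Bystander: amber reagent bottle, 64 mm across, 135 mm tall; origin at the underside. To be left alone.
- beaker: Bystander: glass beaker, 58 mm across, 60 mm tall; origin at the underside. To be left alone.
- mortar: Bystander: white porcelain mortar bowl, 100 mm across, 50 mm tall; origin at the underside. To be left alone.
- petri: Bystander: clear petri dish, 90 mm across, 16 mm tall; origin at the underside. To be left alone.
- spatula: Bystander: steel lab spatula, a slim rod 180 mm long with flat ends, lying flat; origin at the underside. To be left alone.
Mind the look-alikes: they are no part of the job. What is shaped like the part that bears jar3_mid but orange or turquoise is not meant.

How it is judged:
On the way, in this order (a step that is already met when the one before it is completed fails the run):
1. the cover is slid open, clear of the well (value of joint cover above 0.152 m), for 0.2 s.
2. with the cover open and no jar in the well yet, the thermometer looks at the dot from 40 to 150 mm, its line of sight within 12 mm of the dot's centre, for 1.5 s (value of joint cover above 0.145 m and x of dot in the frame of thermo_nose between -0.012 and 0.012 m and y of dot in the frame of thermo_nose between -0.012 and 0.012 m and z of dot in the frame of thermo_nose between -0.15 and -0.04 m and horizontal distance between each of jar0_mid, jar1_mid, jar2_mid, jar3_mid and dot above 0.12 m), for 1.5 s.
At the end, for the whole second after the job is handed in: Every jar present stands upright (within 7 degrees) on the heated plate inside the well, the cover is shut to within 4 mm, and the thermometer stands nose down on the floor of its holster, leaning less than 11 degrees (value of joint cover below 0.004 m and x of thermo_nose in the frame of holster between -0.012 and 0.012 m and y of thermo_nose in the frame of holster between -0.012 and 0.012 m and z of thermo_nose in the frame of holster between 0.005 and 0.022 m and angle between thermo_nose's own z axis and vertical below 0.2 rad and x of jar0_mid in the frame of incubator between -0.08 and 0.08 m and y of jar0_mid in the frame of incubator between -0.095 and 0.095 m and z of jar0_mid in the frame of incubator between 0.064 and 0.076 m and angle between each of jar0_mid, jar1_mid, jar2_mid, jar3_mid's own z axis and vertical below 0.12 rad and x of jar1_mid in the frame of incubator between -0.08 and 0.08 m and y of jar1_mid in the frame of incubator between -0.095 and 0.095 m and z of jar1_mid in the frame of incubator between 0.064 and 0.076 m and x of jar2_mid in the frame of incubator between -0.08 and 0.08 m and y of jar2_mid in the frame of incubator between -0.095 and 0.095 m and z of jar2_mid in the frame of incubator between 0.064 and 0.076 m and x of jar3_mid in the frame of incubator between -0.08 and 0.08 m and y of jar3_mid in the frame of incubator between -0.095 and 0.095 m and z of jar3_mid in the frame of incubator between 0.064 and 0.076 m); the robot touches nothing.
It fails at once if the reagent is knocked more than 5 cm from its place (distance of reagent from where it was at the start of the episode above 0.05 m).
It fails at once if the beaker is knocked more than 5 cm from its place (distance of beaker from where it was at the start of the episode above 0.05 m).
It fails at once if the mortar is knocked more than 5 cm from its place (distance of mortar from where it was at the start of the episode above 0.05 m).
It fails at once if the petri is knocked more than 5 cm from its place (distance of petri from where it was at the start of the episode above 0.05 m).
It fails at once if the spatula is knocked more than 5 cm from its place (distance of spatula from where it was at the start of the episode above 0.05 m).
Of jar0, jar1, jar2, jar3 only 2 to 4 are there at a start; the rules pass over those that are not, and their reading is None.
At some moment in a run one of jar0, jar1, jar2, jar3 may be knocked a few centimetres aside while the robot is not near it.
It also fails if it takes over 210 s, if anything falls off the work surface, if the arm or the gripper's body presses on something with over 40 N, if the wrist force passes 120 N, or if a joint passes its speed limit or range.

## Robot

A 7-joint arm with a two-finger parallel gripper is mounted at the origin on the work surface. World frame = base frame: x ahead of the robot, y to its left, z up, the work surface at z = 0. Lengths are in m, angles in rad, forces in N, time in s.
With the tool pointing down it reaches from about 0.4 to 0.85 m from the base axis. Payload 10.4 kg.
Tool frame: the origin (TCP) lies midway between the tips of the shut fingers; the grasp point (between the pads) lies 19 mm behind it; z points along the fingers, y is the line along which they close (so a half turn about z gives the same grasp; the last joint's range is limited). The gripper opens to 85 mm and grips with 20 to 120 N. Pads are 22 mm wide; open, the fingers measure 114 mm over their backs; the gripper's body (76 mm by 85 mm) begins 54 mm behind the grasp point. The pads swing forward as they close: fully open they stand 13 mm farther back than shut.
Start: joints at [-1.134, 0.332, -0.065, 1.46, 0.022, 1.35, -0.088], TCP at [0.277, 0.56, 0.231] pointing down, gripper open.
Joint ranges: [-2.6, 2.6], [-0.5, 2.12], [-1.47, 1.34], [0.16, 2.42], [-1.27, 4.41], [0.06, 2.06], [-2.6, 2.6]. Speed limits (rad/s): [2.22, 2.22, 2.79, 2.79, 3.14, 3.14, 3.14].

## Interface

Orientations are given as a unit quaternion [x, y, z, w].
In Python, from workcell import get_obs, camera, camera_params, hand_in gives the robot as it stands.
- The arm moves only by the tool carry_out, never from a script. Its argument "commands" is a list that holds one entry, the list of rows, each a list of 6 numbers: the shift along the tool's x, y, z in units of 40 mm (1.0 is 40 mm), then the turn, a rotation vector about the tool's x, y, z in units of 6 degrees (1.0 is 6 degrees). In form: [[[x, y, z, ax, ay, az], ...]]. A call has 1 to 20 rows; each row shifts and turns the commanded pose from where the row before left it, along the tool's axes as they then stand; what a row does not reach is not made up. A row lasts 1/12 s, in which the tool goes at most 41.7 mm and 7.16 degrees, less where a joint would pass 70% of its speed; a pose out of reach is approached as far as the arm can. A call is refused whole if a number of a shift passes 1 or a number of a turn 1, either way. A call with a gripper value outside its range is refused whole. "hand" is the closure, from -1 (fully open) to 1 (shut), set as the call begins (left out, the last holds). The fingers move at their own pace and stop on an object; "force" is the grip in N (left out, the last holds). Time passes only in rows, so rows that do not move let the fingers close. It gives the time, the measured TCP pose, the force, the opening and the grip force at its end, in the units of the state.
- get_obs(): the state, without advancing time (a new reading comes with each control period).
- camera(name): name is "side" or "top" or "wrist"; returns the picture (480x640x3 uint8, red, green, blue); there is no depth.
- camera_params(name): a dict with "mtx" (3x3 intrinsics, pixels), "R" (3x3) and "t" (3): a world point X has camera coordinates R X + t. Camera axes: x right, y down, z forward; pixel columns grow to the right and rows downward; lengths in m; the calibration is good to about 2 mm. A picture is of the moment at which its call begins: read the wrist's pose just before it. camera_params takes no time and is no camera call; for the wrist camera it gives the pose at the moment of the call.
- hand_in(): hands the job in; it is judged then, once.
The state is a dict: "clock": time; "joint_pos": joint angles; "joint_velocities": joint speeds; "tau": joint torques, N m; "position": TCP position; "ee_rot": TCP orientation; "ft_force": force on the tool from outside, world axes, zero at the start; "torque": the same for the moment, N m; "grip_width": opening from 0.0 (shut) to 1.0 (fully open); "grasp_force": force on a finger pad.
Only numpy, scipy, OpenCV 4.12 (cv2) and the standard library are available. Lean on these libraries where they do the work, as an engineer would, in place of code of your own. Each camera call takes 0.05 s, during which the arm holds its last target. There are 200 camera calls.

## Working session

There is one attempt and no reset: what is moved stays moved. The work goes in short steps, Python scripts to look and compute and a tool call to move; the robot and the scene stay as the last step left them, time stands still between calls to the robot, and variables do not carry over. Pictures are saved under pics/ and viewed, at most 14 in all, crops included, and the job is handed in when it is done.

Besides the shell and the picture viewer there is one more tool, called after "Request:" by a JSON object that holds its "name" and its "arguments", one argument or row to a line. carry_out: Moves the arm, as the interface text tells. Its arguments: {"type":"object","properties":{"commands":{"type":"array"},"hand":{"type":"number"},"force":{"type":"number"}},"required":["commands"]}

```bash
mkdir -p pics; ls; python3 - <<'E'
from workcell import *
import cv2
print(get_obs())
for n in ("top","side"):
    cv2.imwrite(f"pics/{n}0.png",camera(n)[:,:,::-1]); p=camera_params(n); print(n,p)
E
```

```text
pics
{'clock': 0.0, 'joint_pos': array([-1.13357965,  0.33290727, -0.0647086 ,  1.46093408,  0.02160804,
        1.34988848, -0.08853528]), 'joint_velocities': array([-1.35248098e-03,  6.03977133e-05, -7.51457968e-04, -2.19496963e-03,
        5.57603203e-04, -1.07607597e-03,  2.38952109e-03]), 'tau': array([-1.14211971e-04, -6.25447941e+01,  4.89279523e-02, -3.91597939e+01,
        1.61159394e-02,  1.00262213e-02,  4.41729128e-05]), 'position': array([0.27720306, 0.55975125, 0.2304973 ]), 'ee_rot': array([ 2.27890428e-01,  9.73686517e-01, -7.08873197e-04, -1.29707958e-04]), 'ft_force': array([0.53875635, 0.06611413, 0.13924619]), 'torque': array([ 0.0261973 , -0.06187543, -0.01141356]), 'grasp_force': 0.0, 'grip_width': 0.9977992183283623}
top {'mtx': array([[441.36008256,   0.        , 321.97375024],
       [  0.        , 441.36008256, 235.1667773 ],
       [  0.        ,   0.        ,   1.        ]]), 'R': array([[-0.02749305, -0.99958506, -0.00859356],
       [-0.99700207,  0.02804198, -0.07211461],
       [ 0.07232567,  0.00658515, -0.99735933]]), 't': array([0.0453865 , 0.54600609, 1.4030115 ])}
side {'mtx': array([[567.93169652,   0.        , 315.19684604],
       [  0.        , 567.93169652, 242.66112173],
       [  0.        ,   0.        ,   1.        ]]), 'R': array([[ 0.94530423, -0.32607091,  0.00881292],
       [-0.22788161, -0.67949489, -0.69739276],
       [ 0.23338783,  0.65724003, -0.71663496]]), 't': array([-0.47399683,  0.20413636,  1.27004371])}
```

View pics/top0.png

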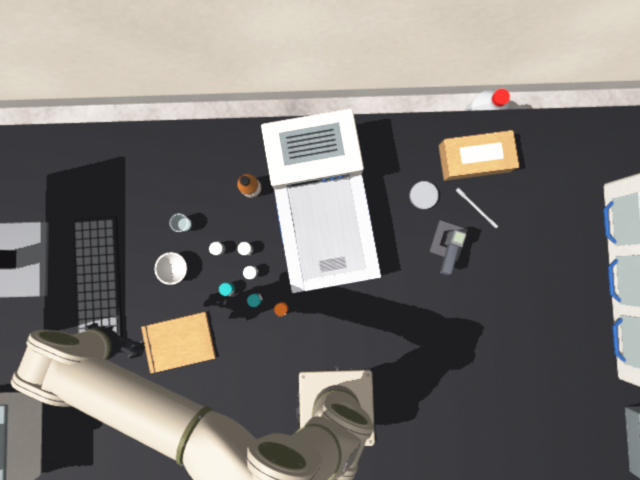

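View pics/side0.png

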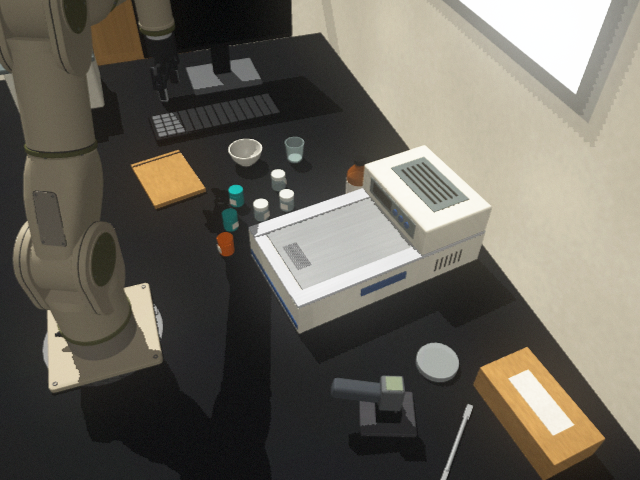

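Top view: white jars at (216,248), (244,248) and (250,272). Look-alikes are turquoise at (226,289) and (254,300), and orange at (281,309). The incubator's cover ribs are at (332,264) and the thermometer at (456,240) with its grip toward (447,270). I'll enlarge to check.

```bash
python3 - <<'E'
import cv2
t=cv2.imread("pics/top0.png"); 
c=cv2.resize(t[140:320,195:395],None,fx=4,fy=4,interpolation=cv2.INTER_CUBIC)[:,:]
c=cv2.resize(t[170:320,200:400],None,fx=4,fy=4,interpolation=cv2.INTER_CUBIC); cv2.imwrite("pics/c1.png",c)
s=cv2.imread("pics/side0.png")
a=cv2.resize(t[205:285,420:510],None,fx=5,fy=5,interpolation=cv2.INTER_CUBIC)
b=cv2.resize(s[360:450,320:420],None,fx=3.5,fy=3.5,interpolation=cv2.INTER_CUBIC)
h=max(a.shape[0],b.shape[0]); f=lambda i:cv2.copyMakeBorder(i,0,h-i.shape[0],0,0,cv2.BORDER_CONSTANT)
cv2.imwrite("pics/c2.png",cv2.hconcat([f(a),f(b)]))
E
```

```text
(no output)
```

View pics/c1.png

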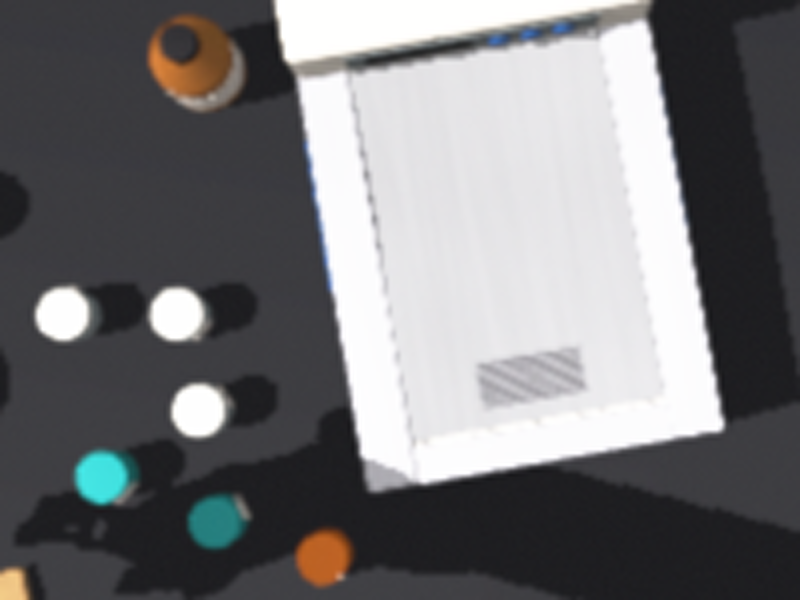

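View pics/c2.png

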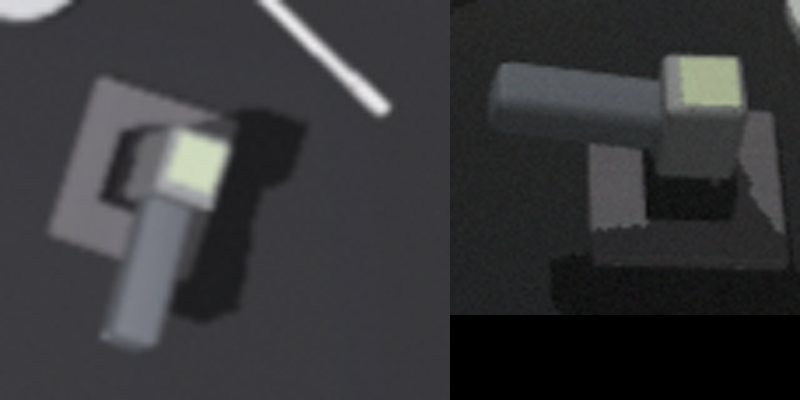

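Both crops confirm the choice. The three white-lid jars are at c1 (64,313), (178,313) and (199,410), while the other three are coloured. In c2 the barrel top is centred at about (193,168), the grip end is at (130,335), and the foot edge runs (103,77)–(50,235).

```bash
cat > h.py <<'E'
import numpy as np, cv2
from scipy.spatial.transform import Rotation as Ro
from workcell import *
def ray(p,uv,z):
    d=p["R"].T@np.linalg.solve(p["mtx"],[uv[0],uv[1],1]); c=-p["R"].T@p["t"]
    return c+d*(z-c[2])/d[2]
def proj(p,X):
    q=p["mtx"]@(p["R"]@np.asarray(X,float)+p["t"]); return q[:2]/q[2]
def crop(uv,off,s): return [off[0]+(uv[0]+.5)/s-.5, off[1]+(uv[1]+.5)/s-.5]
def goal(X,yaw_y):
    """tool down at X, finger line at world angle yaw_y (mod pi): print shift in units (tool axes now), turn."""
    o=get_obs(); R=Ro.from_quat(o["ee_rot"]); M=R.as_matrix()
    best=None
    for k in (0,np.pi):
        a=yaw_y+k; y=np.array([np.cos(a),np.sin(a),0]); z=np.array([0,0,-1.]); x=np.cross(y,z)
        T=Ro.from_matrix(np.c_[x,y,z]); r=(R.inv()*T).as_rotvec()
        if best is None or np.linalg.norm(r)<np.linalg.norm(best): best=r
    print("pos",o["position"].round(4),"shift units(tool)",(M.T@(np.asarray(X)-o["position"])/.04).round(2),"turn units",(np.degrees(best)/6).round(2),"q7",o["joint_pos"][6].round(2))
E
python3 - <<'E'
from h import *
p=camera_params("top"); s=camera_params("side")
C=lambda u,v:crop((u,v),(200,170),4)
for u in [(64,313),(178,313),(199,410),(103,477),(215,521),(323,557)]: print("jar",ray(p,C(*u),.05).round(4))
FL=ray(p,C(368,492),.107);FR=ray(p,C(722,430),.107);BL=ray(p,C(300,75),.109);BR=ray(p,C(650,20),.109)
rib=ray(p,C(531,378),.105); print("FL",FL,FR,np.linalg.norm(FL-FR),"rib",rib)
for a,b in((BL,FL),(BR,FR)): print("yaw",np.degrees(np.arctan2(*(a-b)[1::-1])))
d=FL-FR; print("yaw front",np.degrees(np.arctan2(-d[0],d[1])))
H=lambda u,v:crop((u,v),(420,205),5)
tb=ray(p,H(193,168),.12); sb=ray(s,crop((705-450,82),(320,360),3.5),.12)
gr=ray(p,H(130,335),.11); print("thermo top",tb,"side",sb,"grip",gr,"yaw",np.degrees(np.arctan2(*(tb-gr)[1::-1])),np.linalg.norm(tb-gr))
a=ray(p,H(103,77),.012);b=ray(p,H(50,235),.012);print("foot",a,b,np.linalg.norm(a-b),np.degrees(np.arctan2(*(a-b)[1::-1])))
E
```

```text
jar [0.5141 0.3666 0.05  ]
jar [0.5116 0.2765 0.05  ]
jar [0.4349 0.2611 0.05  ]
jar [0.3847 0.3373 0.05  ]
jar [0.3481 0.25   0.05  ]
jar [0.318  0.1661 0.05  ]
FL [0.37056237 0.1253664  0.107     ] [ 0.40959106 -0.14142578  0.107     ] 0.2696318005058598 rib [0.45247961 0.00067714 0.105     ]
yaw 8.000454974703308
yaw 7.929990237005011
yaw front 8.322692551447307
thermo top [ 0.5192765  -0.37700405  0.12      ] side [ 0.52071367 -0.3812308   0.12      ] grip [ 0.42078505 -0.33742727  0.11      ] yaw -21.891718947656425 0.10661560714890213
foot [ 0.58613997 -0.35432511  0.012     ] [ 0.48472787 -0.3154244   0.012     ] 0.10861712236702435 -20.9863327290912
```

```bash
python3 -c "
from h import *
goal([.451,.001,.231],np.radians(98.1)); print(Ro.from_quat(get_obs()['ee_rot']).as_matrix().round(3))"
```

```text
pos [0.2772 0.5598 0.2306] shift units(tool) [-10.09 -10.59   0.  ] turn units [-0.01 -0.   -5.74] q7 -0.09
[[-0.896  0.444 -0.001]
 [ 0.444  0.896 -0.001]
 [-0.    -0.001 -1.   ]]
```

Request:
{"name": "carry_out", "arguments": {
  "commands": [
    [[-0.72, -0.756, 0, 0, 0, 0], [-0.72, -0.756, 0, 0, 0, 0], [-0.72, -0.756, 0, 0, 0, 0], [-0.72, -0.756, 0, 0, 0, 0], [-0.72, -0.756, 0, 0, 0, 0], [-0.72, -0.756, 0, 0, 0, 0], [-0.72, -0.756, 0, 0, 0, 0], [-0.72, -0.756, 0, 0, 0, 0], [-0.72, -0.756, 0, 0, 0, 0], [-0.72, -0.756, 0, 0, 0, 0], [-0.72, -0.756, 0, 0, 0, 0], [-0.72, -0.756, 0, 0, 0, 0], [-0.72, -0.756, 0, 0, 0, 0], [-0.72, -0.756, 0, 0, 0, 0], [0, 0, 0, 0, 0, -0.957], [0, 0, 0, 0, 0, -0.957], [0, 0, 0, 0, 0, -0.957], [0, 0, 0, 0, 0, -0.957], [0, 0, 0, 0, 0, -0.957], [0, 0, 0, 0, 0, -0.957]]
  ],
  "hand": 1
}}

```text
clock: 1.77
position: [0.4502, 0.003, 0.231]
ee_rot: [-0.073, 0.997, 0.0, -0.0]
ft_force: [-0.3, 0.5, 0.2]
grip_width: -0.004
grasp_force: 0.0
```

```bash
python3 -c "
from h import *
goal([.451,.001,.115],np.radians(98.1)); o=get_obs();print(Ro.from_quat(o['ee_rot']).as_matrix().round(3),o['joint_pos'],o['clock'],o['ft_force'])"
```

```text
pos [0.4502 0.003  0.231 ] shift units(tool) [-0.01 -0.05  2.9 ] turn units [ 0.   -0.    0.05] q7 1.57
[[-0.989 -0.146 -0.001]
 [-0.146  0.989 -0.   ]
 [ 0.001  0.    -1.   ]] [-0.60556178 -0.0892255   0.47557683  1.91871451  0.0422508   1.30299346
  1.57431429] 1.7667 [-0.34872461  0.53745875  0.1544815 ]
```

Request:
{"name": "carry_out", "arguments": {
  "commands": [
    [[0, -0.05, 0.7, 0, 0, 0], [0, 0, 0.7, 0, 0, 0], [0, 0, 0.7, 0, 0, 0], [0, 0, 0.7, 0, 0, 0], [0, 0, 0.1, 0, 0, 0], [0, 0, 0.1, 0, 0, 0], [0, 0, 0.05, 0, 0, 0], [0, 0, 0.05, 0, 0, 0], [0, 0, 0, 0, 0, 0]]
  ]
}}

```text
clock: 2.52
position: [0.4514, 0.0012, 0.1082]
ee_rot: [-0.071, 0.997, 0.0, 0.001]
ft_force: [-0.3, -0.2, 0.5]
grip_width: 0.003
grasp_force: 0.0
```

Request:
{"name": "carry_out", "arguments": {
  "commands": [
    [[0, 0, 0.05, 0, 0, 0], [0, 0, 0.05, 0, 0, 0], [0, 0, 0.0, 0, 0, 0], [0, 0, 0, 0, 0, 0]]
  ]
}}

```text
clock: 2.85
position: [0.4526, 0.0014, 0.1051]
ee_rot: [-0.071, 0.997, 0.0, 0.002]
ft_force: [0.8, 0.7, 9.6]
grip_width: -0.001
grasp_force: 5.3
```

Request:
{"name": "carry_out", "arguments": {
  "commands": [
    [[0, 0, 0.04, 0, 0, 0], [-0.1, 0, 0, 0, 0, 0], [-0.2, 0, 0, 0, 0, 0], [-0.26, 0, 0, 0, 0, 0], [-0.26, 0, 0, 0, 0, 0], [-0.26, 0, 0, 0, 0, 0], [-0.26, 0, 0, 0, 0, 0], [-0.26, 0, 0, 0, 0, 0], [-0.26, 0, 0, 0, 0, 0], [-0.26, 0, 0, 0, 0, 0], [-0.26, 0, 0, 0, 0, 0], [-0.26, 0, 0, 0, 0, 0], [-0.26, 0, 0, 0, 0, 0], [-0.26, 0, 0, 0, 0, 0], [-0.26, 0, 0, 0, 0, 0], [-0.26, 0, 0, 0, 0, 0], [-0.26, 0, 0, 0, 0, 0], [-0.2, 0, 0, 0, 0, 0], [-0.15, 0, 0, 0, 0, 0], [0, 0, 0, 0, 0, 0]]
  ]
}}

```text
clock: 4.52
position: [0.6218, 0.0259, 0.105]
ee_rot: [-0.071, 0.997, 0.001, 0.001]
ft_force: [-10.7, 1.3, 26.7]
grip_width: 0.003
grasp_force: 13.5
```

Request:
{"name": "carry_out", "arguments": {
  "commands": [
    [[0, 0, -0.5, 0, 0, 0], [0, 0, -1, 0, 0, 0], [0.3, 0, -1, 0, 0, 0], [1, 0, -1, 0, 0, 0], [1, 0, -0.7, 0, 0, 0], [1, 0, 0, 0, 0, 0], [1, 0, 0, 0, 0, 0], [0, 0, 0, 0, 0, 0]]
  ],
  "hand": -1
}}

```text
clock: 5.18
position: [0.4609, 0.0017, 0.2554]
ee_rot: [-0.07, 0.998, 0.002, -0.0]
ft_force: [1.3, -0.6, 0.3]
grip_width: 0.995
grasp_force: 0.0
```

```bash
python3 - <<'E'
from h import *
import pickle
P=camera_params("wrist"); w=camera("wrist")[:,:,::-1]; t=camera("top")[:,:,::-1]
pickle.dump(P,open("w1.pkl","wb")); cv2.imwrite("pics/w1.png",w); cv2.imwrite("pics/t1.png",t)
print("cam",-P["R"].T@P["t"],get_obs()["position"]); print("dot pred",proj(P,[.505,.008,.045]))
c=cv2.resize(t[170:320,200:400],None,fx=4,fy=4,interpolation=cv2.INTER_CUBIC); cv2.imwrite("pics/c3.png",c)
E
```

```text
cam [ 0.38363995 -0.00941884  0.39923275] [0.46591702 0.00346413 0.25595928]
dot pred [319.95706634 247.37010543]
```

View pics/w1.png

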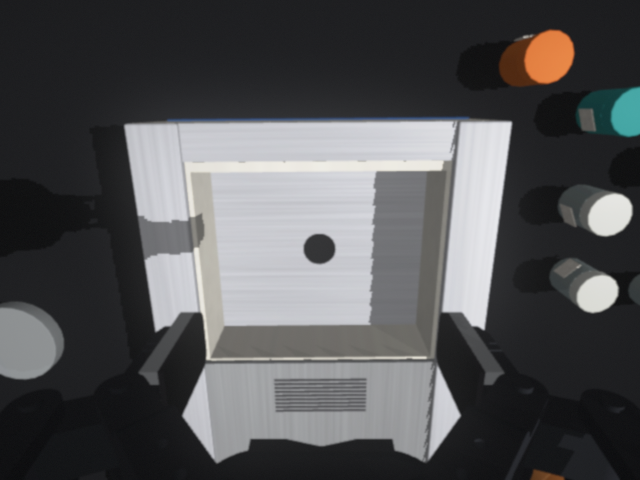

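The dot at wrist (319,248) matches the predicted (320,247), so the dot is at (0.505, 0.008). The cover is clear of the well. Next is the thermometer.

```bash
python3 -c "
from h import *
goal([.519,-.379,.26],np.radians(68.8)); print(get_obs()['joint_pos'].round(2))"
```

```text
pos [0.4659 0.0035 0.256 ] shift units(tool) [ 0.04 -9.65 -0.12] turn units [0.03 0.02 4.89] q7 1.58
[-0.63 -0.07  0.5   1.85  0.03  1.35  1.58]
```

Request:
{"name": "carry_out", "arguments": {
  "commands": [
    [[0, -0.8, 0, 0, 0, 0], [0, -0.8, 0, 0, 0, 0], [0, -0.8, 0, 0, 0, 0], [0, -0.8, 0, 0, 0, 0], [0, -0.8, 0, 0, 0, 0], [0, -0.8, 0, 0, 0, 0], [0, -0.8, 0, 0, 0, 0], [0, -0.8, 0, 0, 0, 0], [0, -0.8, 0, 0, 0, 0], [0, -0.8, 0, 0, 0, 0], [0, -0.8, 0, 0, 0, 0], [0, -0.85, -0.12, 0, 0, 0], [0, 0, 0, 0, 0, 0.98], [0, 0, 0, 0, 0, 0.98], [0, 0, 0, 0, 0, 0.98], [0, 0, 0, 0, 0, 0.98], [0, 0, 0, 0, 0, 0.98], [0, 0, 0, 0, 0, 0], [0, 0, 0, 0, 0, 0]]
  ]
}}

```text
clock: 6.87
position: [0.5219, -0.3789, 0.2591]
ee_rot: [0.183, 0.983, -0.001, -0.001]
ft_force: [-0.0, -0.1, 0.7]
grip_width: 0.999
grasp_force: 0.0
```

```bash
python3 - <<'E'
from h import *
import pickle
goal([.519,-.379,.071],np.radians(68.8)); print(get_obs()['joint_pos'].round(2))
P=camera_params("wrist"); w=camera("wrist")[:,:,::-1]
pickle.dump(P,open("w2.pkl","wb")); cv2.imwrite("pics/w2.png",w)
y=np.radians(-21.2);R=np.array([[np.cos(y),-np.sin(y)],[np.sin(y),np.cos(y)]])
for c in [(22,19),(22,-19),(-22,19),(-22,-19)]:
    print(c,proj(P,[*(np.array([.519,-.379])+R@c/1000),.12]).round(0))
for c in [(55,47.5),(55,-47.5),(-55,47.5),(-55,-47.5)]:
    print("foot",c,proj(P,[*(np.array([.519,-.379])+R@c/1000),.012]).round(0))
E
```

```text
pos [ 0.5219 -0.3789  0.2591] shift units(tool) [ 0.06 -0.02  4.7 ] turn units [-0.02 -0.01  0.03] q7 2.03
[-0.08  0.48  0.91  1.4  -0.38  1.44  2.03]
(22, 19) [345. 247.]
(22, -19) [294. 247.]
(-22, 19) [346. 189.]
(-22, -19) [293. 188.]
foot (55, 47.5) [366. 243.]
foot (55, -47.5) [274. 243.]
foot (-55, 47.5) [370. 133.]
foot (-55, -47.5) [270. 132.]
```

View pics/w2.png

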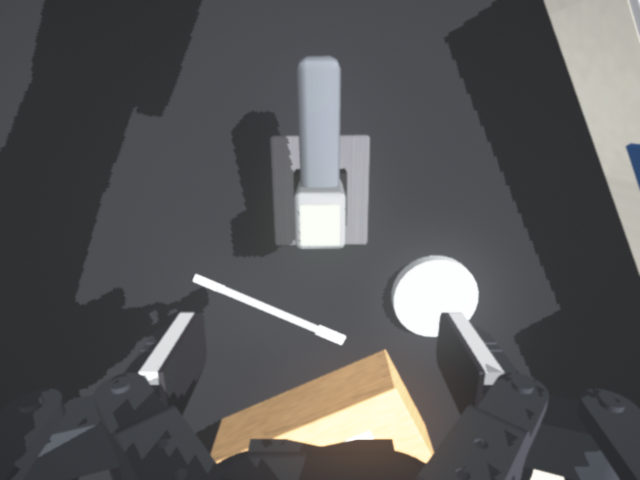

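The barrel top spans about (297–345, 180–247) and the foot (272–370, 135–244). Both match the predicted corners within 2 px, so I'll descend.

Request:
{"name": "carry_out", "arguments": {
  "commands": [
    [[0.06, -0.02, 0.6, 0, 0, 0], [0, 0, 0.6, 0, 0, 0], [0, 0, 0.6, 0, 0, 0], [0, 0, 0.6, 0, 0, 0], [0, 0, 0.6, 0, 0, 0], [0, 0, 0.6, 0, 0, 0], [0, 0, 0.6, 0, 0, 0], [0, 0, 0.4, 0, 0, 0], [0, 0, 0.16, 0, 0, 0], [0, 0, 0, 0, 0, 0]]
  ]
}}

```text
clock: 7.75
position: [0.518, -0.3782, 0.0678]
ee_rot: [0.184, 0.983, 0.0, -0.001]
ft_force: [0.3, -0.1, 0.3]
grip_width: 1.0
grasp_force: 0.0
```

Request:
{"name": "carry_out", "arguments": {
  "commands": [
    [[0, 0, 0, 0, 0, 0], [0, 0, 0, 0, 0, 0], [0, 0, 0, 0, 0, 0], [0, 0, 0, 0, 0, 0], [0, 0, 0, 0, 0, 0], [0, 0, 0, 0, 0, 0], [0, 0, 0, 0, 0, 0], [0, 0, 0, 0, 0, 0]]
  ],
  "hand": 1,
  "force": 40
}}

```text
clock: 8.42
position: [0.519, -0.3791, 0.0704]
ee_rot: [0.185, 0.983, -0.0, 0.001]
ft_force: [0.1, -0.1, 6.5]
grip_width: 0.44
grasp_force: 40.8
```

```bash
python3 -c "
from h import *
o=get_obs(); print(o['position'],o['ee_rot'],o['grip_width'],o['ft_force'],o['grasp_force'])"
```

```text
[ 0.51900959 -0.37914471  0.07043914] [ 1.84665950e-01  9.82800971e-01 -2.18574645e-04  8.30625286e-04] 0.44007494128523067 [ 0.10449323 -0.06471419  6.54066766] 40.754241943359375
```

Request:
{"name": "carry_out", "arguments": {
  "commands": [
    [[0, 0, -0.3, 0, 0, 0], [0, 0, -0.5, 0, 0, 0], [0, 0, -0.6, 0, 0, 0], [0, 0, -0.6, 0, 0, 0], [0, 0, -0.6, 0, 0, 0], [0, 0, -0.6, 0, 0, 0], [0, 0, -0.6, 0, 0, 0], [0, 0, -0.4, 0, 0, 0], [0, 0, 0, 0, 0, 0], [0, 0, 0, 0, 0, 0]]
  ]
}}

```text
clock: 9.25
position: [0.5185, -0.3788, 0.2379]
ee_rot: [0.185, 0.983, -0.0, 0.001]
ft_force: [-0.5, 0.9, -2.5]
grip_width: 0.443
grasp_force: 40.4
```

```bash
python3 -c "
from h import *
goal([.505,.008,.24],np.radians(68.8)); o=get_obs(); print(o['grip_width'],o['ft_force'],o['joint_pos'].round(2))
cv2.imwrite('pics/s2.png',camera('side')[150:480,120:560,::-1])"
```

```text
pos [ 0.5185 -0.3788  0.2379] shift units(tool) [ 3.83  8.89 -0.06] turn units [ 0.    0.01 -0.02] q7 2.03
0.4427809746463623 [-0.52302729  0.88896638 -2.46241527] [-0.08  0.48  0.91  1.44 -0.38  1.4   2.03]
```

View pics/s2.png

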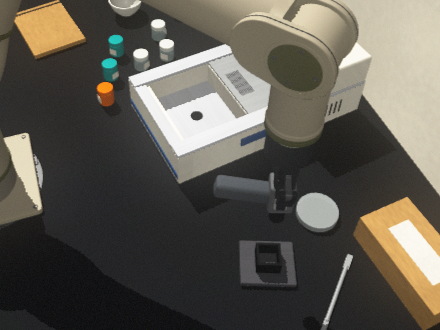

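The thermometer (crop s2 at about (270,190)) is held level and the holster (268,262) is empty. I'll carry it over the dot.

Request:
{"name": "carry_out", "arguments": {
  "commands": [
    [[0.1, 0.25, 0, 0, 0, 0], [0.23, 0.54, 0, 0, 0, 0], [0.25, 0.58, 0, 0, 0, 0], [0.25, 0.58, 0, 0, 0, 0], [0.25, 0.58, 0, 0, 0, 0], [0.25, 0.58, 0, 0, 0, 0], [0.25, 0.58, 0, 0, 0, 0], [0.25, 0.58, 0, 0, 0, 0], [0.25, 0.58, 0, 0, 0, 0], [0.25, 0.58, 0, 0, 0, 0], [0.25, 0.58, 0, 0, 0, 0], [0.25, 0.58, 0, 0, 0, 0], [0.25, 0.58, 0, 0, 0, 0], [0.25, 0.58, 0, 0, 0, 0], [0.25, 0.58, 0, 0, 0, 0], [0.25, 0.56, 0, 0, 0, 0], [0, 0, 0, 0, 0, 0]]
  ]
}}

```text
clock: 10.72
position: [0.5037, 0.014, 0.2358]
ee_rot: [0.181, 0.983, 0.0, -0.001]
ft_force: [-0.1, -0.0, -2.8]
grip_width: 0.441
grasp_force: 40.7
```

```bash
python3 -c "
from h import *
goal([.505,.008,.2035],np.radians(68.8)); o=get_obs(); print(o['grip_width'],o['ft_force'],o['torque'],Ro.from_quat(o['ee_rot']).as_matrix()[:,2])
import pickle
P=camera_params('wrist'); pickle.dump(P,open('w3.pkl','wb')); a=camera('wrist')[:,:,::-1]; b=camera('side')[:,:,::-1]
print(proj(camera_params('side'),[.505,.008,.145]),proj(P,[.505,.008,.045]),proj(P,[.505,.008,.18]))
b=b[40:340,180:500]; cv2.imwrite('pics/w3.png',cv2.hconcat([cv2.resize(a,(400,300)),cv2.resize(b,(320,300))]))"
```

```text
pos [0.5037 0.014  0.2358] shift units(tool) [-0.09 -0.13  0.81] turn units [-0.   -0.03  0.05] q7 1.13
0.4409859362604814 [-0.11126539 -0.01027348 -2.77668999] [ 0.04888935 -0.06672744 -0.00226846] [-2.73416140e-03  7.83405219e-04 -9.99995955e-01]
[316.10039027 234.95136505] [314.73137455 210.13992935] [310.91343671 269.62772634]
```

View pics/w3.png

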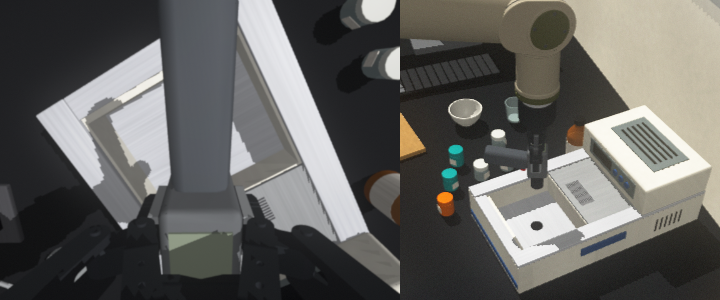

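Request:
{"name": "carry_out", "arguments": {
  "commands": [
    [[-0.03, -0.05, 0.27, 0, 0, 0], [-0.03, -0.04, 0.27, 0, 0, 0], [-0.03, -0.04, 0.27, 0, 0, 0], [0, 0, 0, 0, 0, 0], [0, 0, 0, 0, 0, 0], [0, 0, 0, 0, 0, 0]]
  ]
}}

```text
clock: 11.32
position: [0.5064, 0.0017, 0.2049]
ee_rot: [0.185, 0.983, -0.0, -0.0]
ft_force: [-0.1, -0.7, -2.0]
grip_width: 0.441
grasp_force: 40.6
```

```bash
python3 -c "
from h import *
goal([.505,.008,.2035],np.radians(68.8)); o=get_obs(); print(Ro.from_quat(o['ee_rot']).as_matrix()[:,2])
b=camera('side')[:,:,::-1];print(proj(camera_params('side'),[.505,.008,.045]),proj(camera_params('side'),[.505,.008,.145]))
cv2.imwrite('pics/s4.png',cv2.resize(b[130:300,230:400],None,fx=3.5,fy=3.5,interpolation=cv2.INTER_CUBIC))"
```

```text
pos [0.5064 0.0017 0.2049] shift units(tool) [0.09 0.13 0.04] turn units [-0.   -0.   -0.02] q7 1.17
[-1.89076581e-04 -2.33857094e-04 -9.99999955e-01]
[315.68503355 264.46069205] [316.10039027 234.95136505]
```

View pics/s4.png

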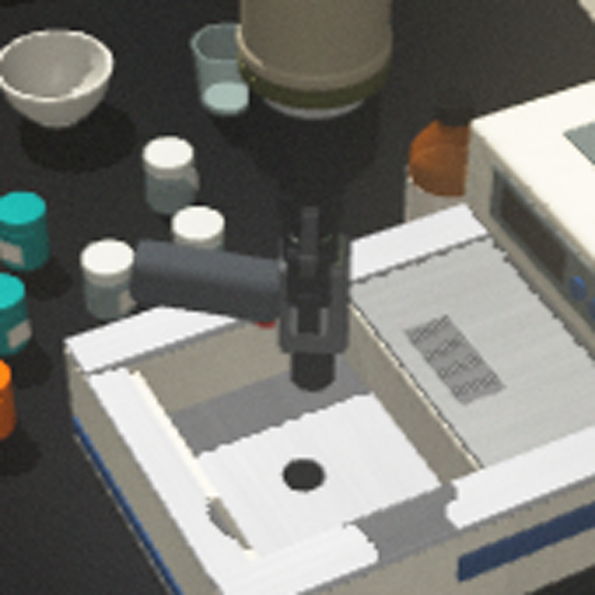

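The nose tip (313,385) is about 6 mm off, hanging over the dot (304,475). I'll correct that and hold.

Request:
{"name": "carry_out", "arguments": {
  "commands": [
    [[0.045, 0.07, 0.02, 0, 0, 0], [0.045, 0.07, 0.02, 0, 0, 0], [0, 0, 0, 0, 0, 0], [0, 0, 0, 0, 0, 0], [0, 0, 0, 0, 0, 0], [0, 0, 0, 0, 0, 0], [0, 0, 0, 0, 0, 0], [0, 0, 0, 0, 0, 0], [0, 0, 0, 0, 0, 0], [0, 0, 0, 0, 0, 0], [0, 0, 0, 0, 0, 0], [0, 0, 0, 0, 0, 0], [0, 0, 0, 0, 0, 0], [0, 0, 0, 0, 0, 0], [0, 0, 0, 0, 0, 0], [0, 0, 0, 0, 0, 0], [0, 0, 0, 0, 0, 0], [0, 0, 0, 0, 0, 0], [0, 0, 0, 0, 0, 0], [0, 0, 0, 0, 0, 0]]
  ]
}}

```text
clock: 13.03
position: [0.505, 0.0086, 0.2033]
ee_rot: [0.185, 0.983, 0.0, -0.0]
ft_force: [0.7, 0.0, -2.5]
grip_width: 0.437
grasp_force: 40.6
```

Request:
{"name": "carry_out", "arguments": {
  "commands": [
    [[0, 0, 0, 0, 0, 0], [0, 0, 0, 0, 0, 0], [0, 0, 0, 0, 0, 0], [0, 0, 0, 0, 0, 0], [0, 0, 0, 0, 0, 0], [0, 0, 0, 0, 0, 0], [0, 0, 0, 0, 0, 0], [0, 0, 0, 0, 0, 0], [0, 0, 0, 0, 0, 0], [0, 0, 0, 0, 0, 0], [0, 0, 0, 0, 0, 0], [0, 0, 0, 0, 0, 0], [0, 0, 0, 0, 0, 0], [0, 0, 0, 0, 0, 0]]
  ]
}}

```text
clock: 14.2
position: [0.505, 0.0086, 0.2034]
ee_rot: [0.185, 0.983, 0.0, -0.0]
ft_force: [-0.3, -0.2, -2.1]
grip_width: 0.436
grasp_force: 40.6
```

```bash
python3 -c "
from h import *
goal([.519,-.3791,.238],np.radians(68.8)); o=get_obs(); print(o['joint_pos'].round(2))
b=camera('side')[:,:,::-1]; cv2.imwrite('pics/s5.png',cv2.resize(b[180:290,280:360],None,fx=5,fy=5,interpolation=cv2.INTER_CUBIC))
p=camera_params('side');print([((proj(p,[.505,.008,z])-[280,180])*5).round(0) for z in (.045,.145)])"
```

```text
pos [0.505  0.0086 0.2034] shift units(tool) [-3.85 -8.9  -0.87] turn units [ 0.   -0.   -0.02] q7 1.16
[-0.85  0.08  0.79  1.85 -0.06  1.24  1.16]
[array([178., 422.]), array([181., 275.])]
```

View pics/s5.png

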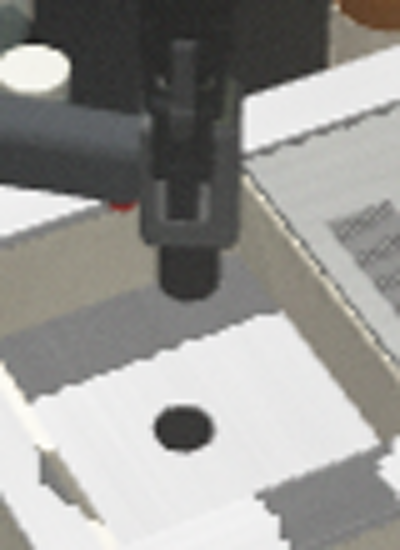

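The nose (189,289) is straight above the dot (184,428), and the hold is done. Returning to the holster.

Request:
{"name": "carry_out", "arguments": {
  "commands": [
    [[0, 0, -0.4, 0, 0, 0], [0, 0, -0.47, 0, 0, 0], [-0.25, -0.58, 0, 0, 0, 0], [-0.25, -0.58, 0, 0, 0, 0], [-0.25, -0.58, 0, 0, 0, 0], [-0.25, -0.58, 0, 0, 0, 0], [-0.25, -0.58, 0, 0, 0, 0], [-0.25, -0.58, 0, 0, 0, 0], [-0.25, -0.58, 0, 0, 0, 0], [-0.25, -0.58, 0, 0, 0, 0], [-0.25, -0.58, 0, 0, 0, 0], [-0.25, -0.58, 0, 0, 0, 0], [-0.25, -0.58, 0, 0, 0, 0], [-0.25, -0.58, 0, 0, 0, 0], [-0.25, -0.58, 0, 0, 0, 0], [-0.25, -0.58, 0, 0, 0, 0], [-0.25, -0.58, 0, 0, 0, 0], [-0.1, -0.2, 0, 0, 0, 0], [0, 0, 0, 0, 0, 0], [0, 0, 0, 0, 0, 0]]
  ]
}}

```text
clock: 15.92
position: [0.5192, -0.3788, 0.2378]
ee_rot: [0.185, 0.983, 0.0, -0.0]
ft_force: [0.6, -0.4, -1.7]
grip_width: 0.439
grasp_force: 40.7
```

Request:
{"name": "carry_out", "arguments": {
  "commands": [
    [[0, 0, 0, 0, 0, 0], [0, 0, 0, 0, 0, 0], [0, 0, 0, 0, 0, 0]]
  ]
}}

```text
clock: 16.17
position: [0.5198, -0.3776, 0.2383]
ee_rot: [0.184, 0.983, 0.0, 0.0]
ft_force: [0.1, -0.6, -2.4]
grip_width: 0.439
grasp_force: 40.7
```

```bash
python3 -c "
from h import *
goal([.519,-.3791,.0704],np.radians(68.5))"
```

```text
pos [ 0.5198 -0.3776  0.2383] shift units(tool) [ 0.01 -0.05  4.2 ] turn units [0.01 0.   0.05] q7 2.04
```

Request:
{"name": "carry_out", "arguments": {
  "commands": [
    [[0, -0.05, 0.5, 0, 0, 0], [0, 0, 0.6, 0, 0, 0], [0, 0, 0.6, 0, 0, 0], [0, 0, 0.6, 0, 0, 0], [0, 0, 0.5, 0, 0, 0], [0, 0, 0.3, 0, 0, 0], [0, 0, 0.2, 0, 0, 0], [0, 0, 0.2, 0, 0, 0], [0, 0, 0.2, 0, 0, 0], [0, 0, 0.2, 0, 0, 0], [0, 0, 0.15, 0, 0, 0], [0, 0, 0.08, 0, 0, 0], [0, 0, 0, 0, 0, 0], [0, 0, 0, 0, 0, 0]]
  ]
}}

```text
clock: 17.33
position: [0.5186, -0.381, 0.0731]
ee_rot: [0.185, 0.983, -0.0, 0.0]
ft_force: [-0.3, -0.8, -1.8]
grip_width: 0.44
grasp_force: 40.8
```

Request:
{"name": "carry_out", "arguments": {
  "commands": [
    [[0, 0.04, 0.04, 0, 0, 0], [0, 0, 0.03, 0, 0, 0], [0, 0, 0.03, 0, 0, 0], [0, 0, 0, 0, 0, 0], [0, 0, 0, 0, 0, 0]]
  ]
}}

```text
clock: 17.75
position: [0.5196, -0.3794, 0.0705]
ee_rot: [0.185, 0.983, 0.0, 0.001]
ft_force: [-3.1, 4.1, 10.0]
grip_width: 0.44
grasp_force: 42.0
```

Request:
{"name": "carry_out", "arguments": {
  "commands": [
    [[0, 0, -0.02, 0, 0, 0], [0, 0, 0, 0, 0, 0], [0, 0, 0, 0, 0, 0], [0, 0, 0, 0, 0, 0], [0, 0, 0, 0, 0, 0], [0, 0, 0, 0, 0, 0], [0, 0, 0, 0, 0, 0]]
  ],
  "hand": -1
}}

```text
clock: 18.33
position: [0.519, -0.3794, 0.0696]
ee_rot: [0.185, 0.983, 0.0, -0.0]
ft_force: [-0.0, 0.4, 0.4]
grip_width: 1.0
grasp_force: 0.0
```

Request:
{"name": "carry_out", "arguments": {
  "commands": [
    [[0, 0, -0.3, 0, 0, 0], [0, 0, -0.6, 0, 0, 0], [0, 0, -0.7, 0, 0, 0], [0, 0, -0.7, 0, 0, 0], [0, 0, -0.7, 0, 0, 0], [0, 0, -0.7, 0, 0, 0], [0, 0, -0.7, 0, 0, 0], [0, 0, -0.2, 0, 0, 0], [0, 0, 0, 0, 0, 0], [0, 0, 0, 0, 0, 0]]
  ]
}}

```text
clock: 19.17
position: [0.519, -0.3793, 0.2538]
ee_rot: [0.185, 0.983, 0.0, 0.0]
ft_force: [0.3, 1.1, -0.1]
grip_width: 1.003
grasp_force: 0.0
```

```bash
python3 - <<'E'
from h import *
import pickle
P=camera_params("wrist"); w=camera("wrist")[:,:,::-1]; t=camera("top")[:,:,::-1]; s=camera("side")[:,:,::-1]
pickle.dump(P,open("w4.pkl","wb")); cv2.imwrite("pics/t4.png",t); cv2.imwrite("pics/s4b.png",s)
a=cv2.resize(w[20:280,180:460],None,fx=1.4,fy=1.4)
b=cv2.resize(t[225:325,200:300],(390,390),interpolation=cv2.INTER_CUBIC)
f=lambda i:cv2.copyMakeBorder(i,0,400-i.shape[0],0,0,cv2.BORDER_CONSTANT)
cv2.imwrite("pics/c4.png",cv2.hconcat([f(a),f(b)]))
o=get_obs();print(o["position"],o["joint_pos"].round(2),o["clock"])
E
```

```text
[ 0.51867761 -0.378842    0.25230935] [-0.09  0.49  0.94  1.42 -0.39  1.43  2.04] 19.3167
```

View pics/c4.png

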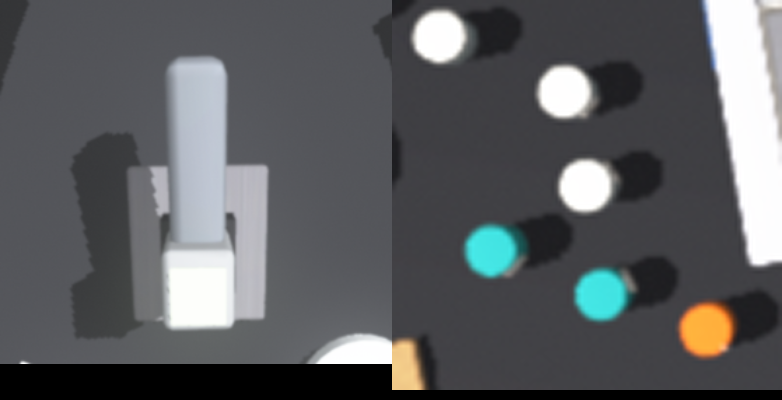

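The thermometer stands straight in its holster. In the jar crop, the jar at (440,36) has been knocked from its first place; the other two are unchanged. I'll measure the lids with image code.

```bash
cat >> h.py <<'E'
def jars(img,p=None):
    p=p or camera_params("top"); g=img.min(2); g=(g>200).astype(np.uint8)
    n,l,s,c=cv2.connectedComponentsWithStats(g); out=[]
    for i in range(1,n):
        if 80<s[i,4]<350 and 190<c[i,0]<280 and 215<c[i,1]<300: X=ray(p,c[i],.05); out.append(X); print(c[i].round(1),s[i,4],X.round(4))
    return out
E
python3 - <<'E'
from h import *
t=cv2.imread("pics/t4.png"); J=jars(t); p=camera_params("top")
t0=cv2.imread("pics/top0.png")
for n,u,z in(("mortar",(171,268),.05),("beaker",(180,223),.06)): print(n,ray(p,u,z).round(3))
goal([.437,.26,.26],np.radians(8))
E
```

```text
[211.6 233.9] 128 [0.5586 0.3788 0.05  ]
[243.7 248.1] 130 [0.511 0.278 0.05 ]
[249.1 272.2] 131 [0.4347 0.2621 0.05  ]
mortar [0.455 0.508 0.05 ]
beaker [0.595 0.476 0.06 ]
pos [ 0.5187 -0.3788  0.2523] shift units(tool) [ 7.7  14.14 -0.17] turn units [-1.000e-02 -2.000e-02  1.012e+01] q7 2.04
```

Request:
{"name": "carry_out", "arguments": {
  "commands": [
    [[0.43, 0.79, 0, 0, 0, 0], [0.43, 0.79, 0, 0, 0, 0], [0.43, 0.79, 0, 0, 0, 0], [0.43, 0.79, 0, 0, 0, 0], [0.43, 0.79, 0, 0, 0, 0], [0.43, 0.79, 0, 0, 0, 0], [0.43, 0.79, 0, 0, 0, 0], [0.43, 0.79, 0, 0, 0, 0], [0.43, 0.79, 0, 0, 0, 0], [0.43, 0.79, 0, 0, 0, 0], [0.43, 0.79, 0, 0, 0, 0], [0.43, 0.79, 0, 0, 0, 0], [0.43, 0.79, 0, 0, 0, 0], [0.43, 0.79, 0, 0, 0, 0], [0.43, 0.79, 0, 0, 0, 0], [0.43, 0.79, 0, 0, 0, 0], [0.43, 0.79, 0, 0, 0, 0], [0.39, 0.71, 0, 0, 0, 0], [0, 0, 0, 0, 0, 0]]
  ],
  "hand": -0.5
}}

```text
clock: 20.9
position: [0.4345, 0.2661, 0.2521]
ee_rot: [0.18, 0.984, -0.001, -0.001]
ft_force: [-1.3, 0.8, -0.6]
grip_width: 0.748
grasp_force: 0.0
```

Request:
{"name": "carry_out", "arguments": {
  "commands": [
    [[0, 0, 0, 0, 0, 0.92], [0, 0, 0, 0, 0, 0.92], [0, 0, 0, 0, 0, 0.92], [0, 0, 0, 0, 0, 0.92], [0, 0, 0, 0, 0, 0.92], [0, 0, 0, 0, 0, 0.92], [0, 0, 0, 0, 0, 0.92], [0, 0, 0, 0, 0, 0.92], [0, 0, 0, 0, 0, 0.92], [0, 0, 0, 0, 0, 0.92], [0, 0, 0, 0, 0, 0.92], [0, 0, 0, 0, 0, 0], [0, 0, 0, 0, 0, 0], [0, 0, 0, 0, 0, 0]]
  ]
}}

```text
clock: 22.07
position: [0.4373, 0.2593, 0.2533]
ee_rot: [0.655, 0.756, -0.0, -0.0]
ft_force: [-0.4, 0.6, -0.2]
grip_width: 0.749
grasp_force: 0.0
```

```bash
python3 - <<'E'
from h import *
import pickle
goal([.435,.2615,.032],np.radians(8)); o=get_obs(); print(o["joint_pos"].round(2),o["grip_width"])
P=camera_params("wrist"); w=camera("wrist")[:,:,::-1]; pickle.dump(P,open("w5.pkl","wb")); cv2.imwrite("pics/w5.png",w)
for x in [(.435,.2615,.05),(.511,.278,.05),(.5586,.3788,.05),(.3847,.3373,.05)]: print(proj(P,x).round(0))
E
```

```text
pos [0.4373 0.2593 0.2533] shift units(tool) [ 0.07 -0.04  5.53] turn units [-0.01  0.    0.03] q7 -0.45
[-1.15  0.05  0.55  1.76 -0.03  1.34 -0.45] 0.7490272539708531
[319. 200.]
[407. 194.]
[491.  80.]
[271. 102.]
```

View pics/w5.png

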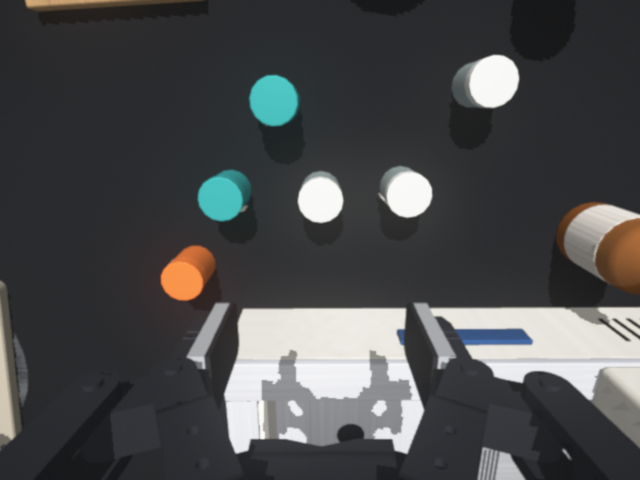

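The wrist view shows the lids at (320,199), (407,193) and (491,82), all within 2 px of prediction. I'll grasp the nearest one.

Request:
{"name": "carry_out", "arguments": {
  "commands": [
    [[0.07, -0.04, 0.7, 0, 0, 0.03], [0, 0, 0.7, 0, 0, 0], [0, 0, 0.7, 0, 0, 0], [0, 0, 0.7, 0, 0, 0], [0, 0, 0.7, 0, 0, 0], [0, 0, 0.7, 0, 0, 0], [0, 0, 0.7, 0, 0, 0], [0, 0, 0.5, 0, 0, 0], [0, 0, 0.3, 0, 0, 0], [0, 0, 0.1, 0, 0, 0], [0, 0, 0, 0, 0, 0], [0, 0, 0, 0, 0, 0]]
  ]
}}

```text
clock: 23.12
position: [0.4362, 0.2624, 0.0227]
ee_rot: [0.657, 0.754, 0.001, 0.0]
ft_force: [-0.1, 0.4, -0.4]
grip_width: 0.75
grasp_force: 0.0
```

Request:
{"name": "carry_out", "arguments": {
  "commands": [
    [[0, 0, 0, 0, 0, 0], [0, 0, 0, 0, 0, 0], [0, 0, 0, 0, 0, 0], [0, 0, 0, 0, 0, 0], [0, 0, 0, 0, 0, 0], [0, 0, 0, 0, 0, 0]]
  ],
  "hand": 1,
  "force": 30
}}

```text
clock: 23.62
position: [0.4361, 0.2627, 0.0231]
ee_rot: [0.657, 0.754, 0.001, -0.0]
ft_force: [-1.5, -0.3, 7.5]
grip_width: 0.459
grasp_force: 29.5
```

Request:
{"name": "carry_out", "arguments": {
  "commands": [
    [[0, 0, -0.3, 0, 0, 0], [0, 0, -0.6, 0, 0, 0], [0, 0, -0.7, 0, 0, 0], [0, 0, -0.7, 0, 0, 0], [0, 0, -0.7, 0, 0, 0], [0, 0, -0.7, 0, 0, 0], [0, 0, -0.6, 0, 0, 0], [0, 0, 0, 0, 0, 0], [0, 0, 0, 0, 0, 0], [0, 0, 0, 0, 0, 0]]
  ]
}}

```text
clock: 24.45
position: [0.4352, 0.2618, 0.1937]
ee_rot: [0.657, 0.754, -0.0, -0.0]
ft_force: [0.2, 0.1, -1.4]
grip_width: 0.458
grasp_force: 30.6
```

```bash
cat >> h.py <<'E'
def well(x,y,z):
    a=np.radians(8.1); return [.505+x*np.cos(a)-y*np.sin(a), .008+x*np.sin(a)+y*np.cos(a), z]
E
python3 - <<'E'
from h import *
print(well(0,-.055,.19))
goal(well(0,-.055,.19),np.radians(8.1))
E
```

```text
[np.float64(0.5127495677565671), np.float64(-0.04645130117441067), 0.19]
pos [0.4352 0.2618 0.1937] shift units(tool) [-7.9   0.87  0.09] turn units [-0.   -0.   -0.05] q7 -0.44
```

Request:
{"name": "carry_out", "arguments": {
  "commands": [
    [[-0.3, 0.03, 0, 0, 0, 0], [-0.6, 0.07, 0, 0, 0, 0], [-0.7, 0.08, 0, 0, 0, 0], [-0.7, 0.08, 0, 0, 0, 0], [-0.7, 0.08, 0, 0, 0, 0], [-0.7, 0.08, 0, 0, 0, 0], [-0.7, 0.08, 0, 0, 0, 0], [-0.7, 0.08, 0, 0, 0, 0], [-0.7, 0.08, 0, 0, 0, 0], [-0.7, 0.08, 0, 0, 0, 0], [-0.7, 0.07, 0, 0, 0, 0], [-0.5, 0.05, 0, 0, 0, 0], [-0.2, 0.02, 0, 0, 0, 0], [0, 0, 0, 0, 0, 0], [0, 0, 0, 0, 0, 0], [0, 0, 0, 0, 0, 0], [0, 0, 0, 0, 0, 0]]
  ]
}}

```text
clock: 25.87
position: [0.5131, -0.0448, 0.1935]
ee_rot: [0.657, 0.754, 0.0, -0.0]
ft_force: [-0.6, 0.4, -0.3]
grip_width: 0.459
grasp_force: 30.6
```

```bash
python3 - <<'E'
from h import *
goal(well(0,-.055,.0685),np.radians(8.1)); o=get_obs(); print(o["joint_pos"].round(2),o["grip_width"])
E
```

```text
pos [ 0.5131 -0.0448  0.1935] shift units(tool) [-0.04 -0.01  3.13] turn units [-0.   -0.   -0.03] q7 0.24
[-0.78  0.13  0.85  1.84 -0.11  1.22  0.24] 0.45861650258935605
```

Request:
{"name": "carry_out", "arguments": {
  "commands": [
    [[-0.04, 0, 0.4, 0, 0, 0], [0, 0, 0.6, 0, 0, 0], [0, 0, 0.6, 0, 0, 0], [0, 0, 0.5, 0, 0, 0], [0, 0, 0.4, 0, 0, 0], [0, 0, 0.3, 0, 0, 0], [0, 0, 0.2, 0, 0, 0], [0, 0, 0.07, 0, 0, 0], [0, 0, 0.03, 0, 0, 0], [0, 0, 0.03, 0, 0, 0], [0, 0, 0, 0, 0, 0], [0, 0, 0, 0, 0, 0]]
  ]
}}

```text
clock: 26.87
position: [0.514, -0.0478, 0.0692]
ee_rot: [0.657, 0.754, 0.001, 0.0]
ft_force: [0.0, 0.1, -1.4]
grip_width: 0.457
grasp_force: 30.6
```

Request:
{"name": "carry_out", "arguments": {
  "commands": [
    [[0, 0, 0.03, 0, 0, 0], [0, 0, 0.03, 0, 0, 0], [0, 0, 0, 0, 0, 0]]
  ]
}}

```text
clock: 27.12
position: [0.5141, -0.0478, 0.068]
ee_rot: [0.657, 0.754, 0.001, -0.0]
ft_force: [-9.0, 0.5, 24.0]
grip_width: 0.459
grasp_force: 33.0
```

Request:
{"name": "carry_out", "arguments": {
  "commands": [
    [[0, 0, -0.03, 0, 0, 0], [0, 0, 0, 0, 0, 0]]
  ]
}}

```text
clock: 27.28
position: [0.514, -0.0479, 0.0681]
ee_rot: [0.657, 0.754, 0.001, 0.0]
ft_force: [-2.9, 0.5, 9.9]
grip_width: 0.459
grasp_force: 31.5
```

Request:
{"name": "carry_out", "arguments": {
  "commands": [
    [[0, 0, 0, 0, 0, 0], [0, 0, 0, 0, 0, 0], [0, 0, 0, 0, 0, 0], [0, 0, 0, 0, 0, 0], [0, 0, -0.2, 0, 0, 0], [0, 0, -0.5, 0, 0, 0], [0, 0, -0.7, 0, 0, 0], [0, 0, -0.7, 0, 0, 0], [0, 0, -0.7, 0, 0, 0], [0, 0, -0.5, 0, 0, 0], [0, 0, 0, 0, 0, 0], [0, 0, 0, 0, 0, 0], [0, 0, 0, 0, 0, 0]]
  ],
  "hand": -0.5
}}

```text
clock: 28.37
position: [0.5132, -0.0478, 0.199]
ee_rot: [0.657, 0.754, -0.0, -0.0]
ft_force: [-0.9, -0.2, -0.2]
grip_width: 0.752
grasp_force: 0.0
```

```bash
python3 - <<'E'
from h import *
t=camera("top")[:,:,::-1]; cv2.imwrite("pics/t6.png",t); jars(t)
goal([.511,.278,.19],np.radians(8.1))
E
```

```text
[211.6 234. ] 130 [0.5585 0.379  0.05  ]
[243.6 248.1] 133 [0.511 0.278 0.05 ]
pos [ 0.513  -0.0478  0.1986] shift units(tool) [8.08 1.06 0.22] turn units [-0.01 -0.   -0.05] q7 0.24
```

Request:
{"name": "carry_out", "arguments": {
  "commands": [
    [[0.3, 0.04, 0, 0, 0, 0], [0.6, 0.08, 0, 0, 0, 0], [0.7, 0.09, 0, 0, 0, 0], [0.7, 0.09, 0, 0, 0, 0], [0.7, 0.09, 0, 0, 0, 0], [0.7, 0.09, 0, 0, 0, 0], [0.7, 0.09, 0, 0, 0, 0], [0.7, 0.09, 0, 0, 0, 0], [0.7, 0.09, 0, 0, 0, 0], [0.7, 0.09, 0, 0, 0, 0], [0.7, 0.1, 0, 0, 0, 0], [0.58, 0.08, 0, 0, 0, 0], [0.3, 0.04, 0, 0, 0, 0], [0, 0, 0, 0, 0, 0], [0, 0, 0, 0, 0, 0], [0, 0, 0, 0, 0, 0], [0, 0, 0, 0, 0, 0]]
  ]
}}

```text
clock: 29.83
position: [0.5121, 0.2761, 0.1994]
ee_rot: [0.658, 0.753, -0.0, 0.0]
ft_force: [-0.0, 0.0, -0.4]
grip_width: 0.751
grasp_force: 0.0
```

```bash
python3 -c "
from h import *
goal([.511,.278,.022],np.radians(8.1))"
```

```text
pos [0.5121 0.2761 0.1994] shift units(tool) [ 0.05 -0.02  4.44] turn units [-0.    0.   -0.07] q7 -0.29
```

Request:
{"name": "carry_out", "arguments": {
  "commands": [
    [[0.05, -0.02, 0.4, 0, 0, 0], [0, 0, 0.7, 0, 0, 0], [0, 0, 0.7, 0, 0, 0], [0, 0, 0.7, 0, 0, 0], [0, 0, 0.7, 0, 0, 0], [0, 0, 0.6, 0, 0, 0], [0, 0, 0.4, 0, 0, 0], [0, 0, 0.2, 0, 0, 0], [0, 0, 0, 0, 0, 0], [0, 0, 0, 0, 0, 0]]
  ]
}}

```text
clock: 30.67
position: [0.5111, 0.2795, 0.0241]
ee_rot: [0.658, 0.753, 0.0, 0.0]
ft_force: [0.2, -0.2, 0.8]
grip_width: 0.754
grasp_force: 0.0
```

Request:
{"name": "carry_out", "arguments": {
  "commands": [
    [[0, 0, 0, 0, 0, 0], [0, 0, 0, 0, 0, 0], [0, 0, 0, 0, 0, 0], [0, 0, 0, 0, 0, 0], [0, 0, 0, 0, 0, 0], [0, 0, 0, 0, 0, 0]]
  ],
  "hand": 1
}}

```text
clock: 31.17
position: [0.5114, 0.2804, 0.0249]
ee_rot: [0.657, 0.754, 0.001, 0.0]
ft_force: [-1.6, -1.3, 5.7]
grip_width: 0.46
grasp_force: 29.7
```

Request:
{"name": "carry_out", "arguments": {
  "commands": [
    [[0, 0, -0.3, 0, 0, 0], [0, 0, -0.6, 0, 0, 0], [0, 0, -0.7, 0, 0, 0], [0, 0, -0.7, 0, 0, 0], [0, 0, -0.7, 0, 0, 0], [0, 0, -0.7, 0, 0, 0], [0, 0, -0.6, 0, 0, 0], [0, 0, 0, 0, 0, 0], [0, 0, 0, 0, 0, 0], [0, 0, 0, 0, 0, 0]]
  ]
}}

```text
clock: 32.0
position: [0.5102, 0.2799, 0.1954]
ee_rot: [0.657, 0.754, 0.0, -0.0]
ft_force: [-0.4, -1.1, -0.7]
grip_width: 0.459
grasp_force: 30.4
```

```bash
python3 -c "
from h import *
goal(well(0,0,.19),np.radians(8.1))"
```

```text
pos [0.5102 0.2799 0.1954] shift units(tool) [-6.72 -1.05  0.13] turn units [-0.   -0.   -0.05] q7 -0.29
```

Request:
{"name": "carry_out", "arguments": {
  "commands": [
    [[-0.3, -0.05, 0, 0, 0, 0], [-0.6, -0.1, 0, 0, 0, 0], [-0.7, -0.11, 0, 0, 0, 0], [-0.7, -0.11, 0, 0, 0, 0], [-0.7, -0.11, 0, 0, 0, 0], [-0.7, -0.11, 0, 0, 0, 0], [-0.7, -0.11, 0, 0, 0, 0], [-0.7, -0.11, 0, 0, 0, 0], [-0.7, -0.11, 0, 0, 0, 0], [-0.6, -0.09, 0, 0, 0, 0], [-0.32, -0.04, 0, 0, 0, 0], [0, 0, 0, 0, 0, 0], [0, 0, 0, 0, 0, 0], [0, 0, 0, 0, 0, 0], [0, 0, 0, 0, 0, 0]]
  ]
}}

```text
clock: 33.25
position: [0.5052, 0.0089, 0.1949]
ee_rot: [0.657, 0.754, -0.0, -0.0]
ft_force: [-0.3, 0.7, -0.3]
grip_width: 0.461
grasp_force: 30.4
```

```bash
python3 -c "
from h import *
goal(well(0,0,.0705),np.radians(8.1))"
```

```text
pos [0.5052 0.0089 0.1949] shift units(tool) [-0.02 -0.    3.11] turn units [-0.01 -0.   -0.03] q7 0.11
```

Request:
{"name": "carry_out", "arguments": {
  "commands": [
    [[-0.02, 0, 0.4, 0, 0, 0], [0, 0, 0.6, 0, 0, 0], [0, 0, 0.6, 0, 0, 0], [0, 0, 0.5, 0, 0, 0], [0, 0, 0.4, 0, 0, 0], [0, 0, 0.3, 0, 0, 0], [0, 0, 0.2, 0, 0, 0], [0, 0, 0.07, 0, 0, 0], [0, 0, 0.03, 0, 0, 0], [0, 0, 0.01, 0, 0, 0], [0, 0, 0, 0, 0, 0], [0, 0, 0, 0, 0, 0], [0, 0, 0, 0, 0, 0]]
  ]
}}

```text
clock: 34.33
position: [0.5059, 0.0073, 0.0715]
ee_rot: [0.657, 0.754, 0.001, 0.0]
ft_force: [0.6, 0.3, -0.9]
grip_width: 0.458
grasp_force: 30.4
```

Request:
{"name": "carry_out", "arguments": {
  "commands": [
    [[0, 0, 0.025, 0, 0, 0], [0, 0, 0, 0, 0, 0], [0, 0, 0, 0, 0, 0]]
  ]
}}

```text
clock: 34.58
position: [0.5056, 0.0072, 0.07]
ee_rot: [0.657, 0.754, 0.0, -0.0]
ft_force: [-0.1, -0.1, -0.6]
grip_width: 0.455
grasp_force: 30.4
```

Request:
{"name": "carry_out", "arguments": {
  "commands": [
    [[0, 0, 0.015, 0, 0, 0], [0, 0, 0, 0, 0, 0], [0, 0, 0, 0, 0, 0]]
  ]
}}

```text
clock: 34.83
position: [0.5056, 0.0072, 0.0699]
ee_rot: [0.657, 0.754, 0.0, -0.0]
ft_force: [-3.9, -0.3, 8.9]
grip_width: 0.46
grasp_force: 31.4
```

Contact. Release and fetch the last jar.

Request:
{"name": "carry_out", "arguments": {
  "commands": [
    [[0, 0, 0, 0, 0, 0], [0, 0, 0, 0, 0, 0], [0, 0, 0, 0, 0, 0], [0, 0, 0, 0, 0, 0], [0, 0, -0.2, 0, 0, 0], [0, 0, -0.5, 0, 0, 0], [0, 0, -0.7, 0, 0, 0], [0, 0, -0.7, 0, 0, 0], [0, 0, -0.7, 0, 0, 0], [0, 0, -0.5, 0, 0, 0], [0, 0, 0, 0, 0, 0], [0, 0, 0, 0, 0, 0], [0, 0, 0, 0, 0, 0]]
  ],
  "hand": -0.5
}}

```text
clock: 35.92
position: [0.5053, 0.0072, 0.201]
ee_rot: [0.657, 0.754, -0.0, -0.0]
ft_force: [0.1, -0.3, -0.3]
grip_width: 0.752
grasp_force: 0.0
```

```bash
python3 - <<'E'
from h import *
t=camera("top")[:,:,::-1]; cv2.imwrite("pics/t7.png",t); J=jars(t)
p=camera_params("top");print("reagent",ray(p,[244,182],.135).round(3))
goal([J[0][0],J[0][1],.2],np.radians(8.1))
E
```

```text
[211.6 234. ] 130 [0.5585 0.379  0.05  ]
reagent [0.705 0.258 0.135]
pos [0.505  0.0072 0.2006] shift units(tool) [9.03 2.59 0.01] turn units [-0.01  0.   -0.05] q7 0.11
```

Request:
{"name": "carry_out", "arguments": {
  "commands": [
    [[0.3, 0.09, 0, 0, 0, 0], [0.6, 0.17, 0, 0, 0, 0], [0.7, 0.2, 0, 0, 0, 0], [0.7, 0.2, 0, 0, 0, 0], [0.7, 0.2, 0, 0, 0, 0], [0.7, 0.2, 0, 0, 0, 0], [0.7, 0.2, 0, 0, 0, 0], [0.7, 0.2, 0, 0, 0, 0], [0.7, 0.2, 0, 0, 0, 0], [0.7, 0.2, 0, 0, 0, 0], [0.7, 0.2, 0, 0, 0, 0], [0.7, 0.2, 0, 0, 0, 0], [0.7, 0.2, 0, 0, 0, 0], [0.43, 0.13, 0, 0, 0, 0], [0, 0, 0, 0, 0, 0], [0, 0, 0, 0, 0, 0], [0, 0, 0, 0, 0, 0], [0, 0, 0, 0, 0, 0]]
  ]
}}

```text
clock: 37.47
position: [0.5593, 0.3778, 0.2011]
ee_rot: [0.658, 0.753, -0.0, 0.0]
ft_force: [-0.4, -0.7, 0.1]
grip_width: 0.751
grasp_force: 0.0
```

```bash
python3 -c "
from h import *
goal([.5585,.379,.022],np.radians(8.1))"
```

```text
pos [0.5593 0.3778 0.2011] shift units(tool) [ 0.03 -0.01  4.48] turn units [-0.    0.01 -0.07] q7 -0.32
```

Request:
{"name": "carry_out", "arguments": {
  "commands": [
    [[0.03, 0, 0.4, 0, 0, 0], [0, 0, 0.7, 0, 0, 0], [0, 0, 0.7, 0, 0, 0], [0, 0, 0.7, 0, 0, 0], [0, 0, 0.7, 0, 0, 0], [0, 0, 0.6, 0, 0, 0], [0, 0, 0.4, 0, 0, 0], [0, 0, 0.24, 0, 0, 0], [0, 0, 0, 0, 0, 0], [0, 0, 0, 0, 0, 0]]
  ]
}}

```text
clock: 38.3
position: [0.5594, 0.3799, 0.0244]
ee_rot: [0.658, 0.753, 0.0, 0.0]
ft_force: [0.3, 0.6, 0.9]
grip_width: 0.745
grasp_force: 0.0
```

Request:
{"name": "carry_out", "arguments": {
  "commands": [
    [[0, 0, 0, 0, 0, 0], [0, 0, 0, 0, 0, 0], [0, 0, 0, 0, 0, 0], [0, 0, 0, 0, 0, 0], [0, 0, 0, 0, 0, 0], [0, 0, 0, 0, 0, 0]]
  ],
  "hand": 1
}}

```text
clock: 38.8
position: [0.5599, 0.3808, 0.0256]
ee_rot: [0.657, 0.754, 0.001, 0.0]
ft_force: [-1.2, -1.2, 6.8]
grip_width: 0.454
grasp_force: 29.9
```

Request:
{"name": "carry_out", "arguments": {
  "commands": [
    [[0, 0, -0.3, 0, 0, 0], [0, 0, -0.6, 0, 0, 0], [0, 0, -0.7, 0, 0, 0], [0, 0, -0.7, 0, 0, 0], [0, 0, -0.7, 0, 0, 0], [0, 0, -0.7, 0, 0, 0], [0, 0, -0.6, 0, 0, 0], [0, 0, 0, 0, 0, 0], [0, 0, 0, 0, 0, 0], [0, 0, 0, 0, 0, 0]]
  ]
}}

```text
clock: 39.63
position: [0.5586, 0.3802, 0.1957]
ee_rot: [0.657, 0.754, -0.0, -0.0]
ft_force: [-0.3, 0.1, -1.2]
grip_width: 0.457
grasp_force: 30.7
```

```bash
python3 -c "
from h import *
goal(well(0,.055,.19),np.radians(8.1))"
```

```text
pos [0.5586 0.3802 0.1957] shift units(tool) [-7.66 -2.6   0.14] turn units [-0.   -0.   -0.05] q7 -0.32
```

Request:
{"name": "carry_out", "arguments": {
  "commands": [
    [[-0.3, -0.1, 0, 0, 0, 0], [-0.6, -0.2, 0, 0, 0, 0], [-0.7, -0.24, 0, 0, 0, 0], [-0.7, -0.24, 0, 0, 0, 0], [-0.7, -0.24, 0, 0, 0, 0], [-0.7, -0.24, 0, 0, 0, 0], [-0.7, -0.24, 0, 0, 0, 0], [-0.7, -0.24, 0, 0, 0, 0], [-0.7, -0.24, 0, 0, 0, 0], [-0.7, -0.24, 0, 0, 0, 0], [-0.66, -0.22, 0, 0, 0, 0], [-0.5, -0.16, 0, 0, 0, 0], [0, 0, 0, 0, 0, 0], [0, 0, 0, 0, 0, 0], [0, 0, 0, 0, 0, 0], [0, 0, 0, 0, 0, 0]]
  ]
}}

```text
clock: 40.97
position: [0.4974, 0.0637, 0.1953]
ee_rot: [0.657, 0.754, -0.0, -0.0]
ft_force: [-0.1, 0.4, -2.0]
grip_width: 0.458
grasp_force: 30.6
```

```bash
python3 -c "
from h import *
goal(well(0,.055,.0708),np.radians(8.1))"
```

```text
pos [0.4974 0.0637 0.1953] shift units(tool) [-0.03 -0.    3.11] turn units [-0.01  0.   -0.03] q7 -0.01
```

Request:
{"name": "carry_out", "arguments": {
  "commands": [
    [[0, 0, 0.4, 0, 0, 0], [0, 0, 0.6, 0, 0, 0], [0, 0, 0.6, 0, 0, 0], [0, 0, 0.5, 0, 0, 0], [0, 0, 0.4, 0, 0, 0], [0, 0, 0.3, 0, 0, 0], [0, 0, 0.2, 0, 0, 0], [0, 0, 0.07, 0, 0, 0], [0, 0, 0.03, 0, 0, 0], [0, 0, 0.02, 0, 0, 0], [0, 0, 0, 0, 0, 0], [0, 0, 0, 0, 0, 0], [0, 0, 0, 0, 0, 0]]
  ]
}}

```text
clock: 42.05
position: [0.4979, 0.0628, 0.0715]
ee_rot: [0.657, 0.754, 0.001, 0.0]
ft_force: [-0.5, 0.2, -0.1]
grip_width: 0.458
grasp_force: 30.6
```

Request:
{"name": "carry_out", "arguments": {
  "commands": [
    [[0, 0, 0.015, 0, 0, 0], [0, 0, 0, 0, 0, 0], [0, 0, 0, 0, 0, 0]]
  ]
}}

```text
clock: 42.3
position: [0.4977, 0.0627, 0.0705]
ee_rot: [0.657, 0.754, 0.0, 0.0]
ft_force: [0.3, -0.4, -0.2]
grip_width: 0.455
grasp_force: 30.7
```

Request:
{"name": "carry_out", "arguments": {
  "commands": [
    [[0, 0, 0.012, 0, 0, 0], [0, 0, 0, 0, 0, 0], [0, 0, 0, 0, 0, 0]]
  ]
}}

```text
clock: 42.55
position: [0.4977, 0.0627, 0.0705]
ee_rot: [0.657, 0.754, 0.0, -0.0]
ft_force: [-2.8, -0.2, 9.6]
grip_width: 0.458
grasp_force: 31.6
```

Request:
{"name": "carry_out", "arguments": {
  "commands": [
    [[0, 0, 0, 0, 0, 0], [0, 0, 0, 0, 0, 0], [0, 0, 0, 0, 0, 0], [0, 0, 0, 0, 0, 0], [0, 0, -0.2, 0, 0, 0], [0, 0, -0.5, 0, 0, 0], [0, 0, -0.7, 0, 0, 0], [0, 0, -0.7, 0, 0, 0], [0, 0, -0.7, 0, 0, 0], [0, 0, -0.5, 0, 0, 0], [0, 0, 0, 0, 0, 0], [0, 0, 0, 0, 0, 0], [0, 0, 0, 0, 0, 0]]
  ],
  "hand": -0.5
}}

```text
clock: 43.63
position: [0.4972, 0.0626, 0.2015]
ee_rot: [0.657, 0.754, -0.0, -0.0]
ft_force: [-0.1, 0.5, -0.6]
grip_width: 0.752
grasp_force: 0.0
```

```bash
python3 - <<'E'
from h import *
s=camera("side")[:,:,::-1]; w=camera("wrist")[:,:,::-1]; t=camera("top")[:,:,::-1]
cv2.imwrite("pics/s8.png",cv2.hconcat([cv2.resize(s[170:350,230:470],(400,300)),cv2.resize(w,(400,300))])); cv2.imwrite("pics/t8.png",t)
goal(well(.115,0,.2),np.radians(8.1))
E
```

```text
pos [0.497  0.0624 0.201 ] shift units(tool) [-1.36  2.89  0.02] turn units [-0.01  0.01 -0.05] q7 -0.02
```

View pics/s8.png

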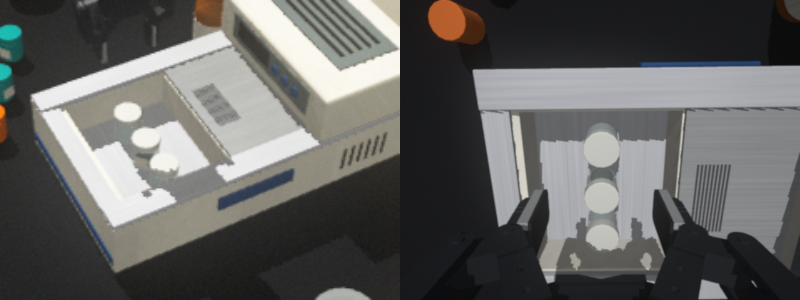

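All three jars stand upright in a row: s8 left at (127,113), (146,140) and (164,165). Now to shut the cover.

Request:
{"name": "carry_out", "arguments": {
  "commands": [
    [[0, 0.4, 0, 0, 0, 0], [-0.3, 0.6, 0, 0, 0, 0], [-0.4, 0.7, 0, 0, 0, 0], [-0.4, 0.7, 0, 0, 0, 0], [-0.26, 0.45, 0, 0, 0, 0], [0, 0, 0, 0, 0, 0], [0, 0, 0, 0, 0, 0], [0, 0, 0.5, 0, 0, 0], [0, 0, 0.6, 0, 0, 0], [0, 0, 0.6, 0, 0, 0], [0, 0, 0.4, 0, 0, 0], [0, 0, 0.2, 0, 0, 0], [0, 0, 0, 0, 0, 0], [0, 0, 0, 0, 0, 0]]
  ],
  "hand": 1
}}

```text
clock: 44.95
position: [0.6177, 0.0246, 0.1104]
ee_rot: [0.657, 0.754, 0.0, -0.0]
ft_force: [-0.6, -0.7, 0.9]
grip_width: 0.001
grasp_force: 0.0
```

Request:
{"name": "carry_out", "arguments": {
  "commands": [
    [[0, 0, 0.05, 0, 0, 0], [0, 0, 0, 0, 0, 0], [0, 0, 0, 0, 0, 0]]
  ]
}}

```text
clock: 45.2
position: [0.6183, 0.0243, 0.1087]
ee_rot: [0.657, 0.754, 0.001, 0.0]
ft_force: [-1.0, -0.7, 0.3]
grip_width: 0.003
grasp_force: 0.0
```

Request:
{"name": "carry_out", "arguments": {
  "commands": [
    [[0, 0, 0.05, 0, 0, 0], [0, 0, 0.05, 0, 0, 0], [0, 0, 0.03, 0, 0, 0], [0, 0, 0, 0, 0, 0], [0, 0, 0, 0, 0, 0]]
  ]
}}

```text
clock: 45.62
position: [0.6184, 0.0242, 0.1051]
ee_rot: [0.657, 0.754, 0.001, -0.0]
ft_force: [-9.3, 0.6, 22.7]
grip_width: -0.001
grasp_force: 11.4
```

```bash
python3 -c "
from h import *
a=np.radians(8.1);o=get_obs();p=o['position'];goal([p[0]-.17*np.cos(a),p[1]-.17*np.sin(a),p[2]],a); print(o['ft_force'])"
```

```text
pos [0.6184 0.0242 0.1051] shift units(tool) [-0.02 -4.25 -0.01] turn units [ 0.01 -0.01 -0.05] q7 0.32
[-9.27451536  0.60693258 22.70189872]
```

Request:
{"name": "carry_out", "arguments": {
  "commands": [
    [[0, -0.1, 0, 0, 0, 0], [0, -0.2, 0, 0, 0, 0], [0, -0.26, 0, 0, 0, 0], [0, -0.26, 0, 0, 0, 0], [0, -0.26, 0, 0, 0, 0], [0, -0.26, 0, 0, 0, 0], [0, -0.26, 0, 0, 0, 0], [0, -0.26, 0, 0, 0, 0], [0, -0.26, 0, 0, 0, 0], [0, -0.26, 0, 0, 0, 0], [0, -0.26, 0, 0, 0, 0], [0, -0.26, 0, 0, 0, 0], [0, -0.26, 0, 0, 0, 0], [0, -0.26, 0, 0, 0, 0], [0, -0.26, 0, 0, 0, 0], [0, -0.26, 0, 0, 0, 0], [0, -0.2, 0, 0, 0, 0], [0, -0.15, 0, 0, 0, 0], [0, 0, 0, 0, 0, 0], [0, 0, 0, 0, 0, 0]]
  ]
}}

```text
clock: 47.28
position: [0.4503, -0.0005, 0.105]
ee_rot: [0.658, 0.753, 0.002, 0.002]
ft_force: [-1.0, -7.3, 23.1]
grip_width: 0.001
grasp_force: 11.5
```

Request:
{"name": "carry_out", "arguments": {
  "commands": [
    [[0, -0.06, 0, 0, 0, 0], [0, -0.06, 0, 0, 0, 0], [0, -0.06, 0, 0, 0, 0], [0, -0.06, 0, 0, 0, 0], [0, 0, 0, 0, 0, 0], [0, 0, 0, 0, 0, 0]]
  ]
}}

```text
clock: 47.78
position: [0.4422, -0.0001, 0.1051]
ee_rot: [0.657, 0.754, 0.003, 0.002]
ft_force: [6.4, -0.1, 13.2]
grip_width: -0.001
grasp_force: 6.7
```

Request:
{"name": "carry_out", "arguments": {
  "commands": [
    [[0, 0, -0.3, 0, 0, 0], [0, 0, -0.7, 0, 0, 0], [0, 0, -0.9, 0, 0, 0], [0, 0, -0.9, 0, 0, 0], [0, 0, -0.9, 0, 0, 0], [0.6, 0, -0.3, 0, 0, 0], [0.9, 0, 0, 0, 0, 0], [0.9, 0, 0, 0, 0, 0], [0.9, 0, 0, 0, 0, 0], [0.9, 0, 0, 0, 0, 0], [0.9, 0, 0, 0, 0, 0], [0.6, 0, 0, 0, 0, 0], [0, 0, 0, 0, 0, 0], [0, 0, 0, 0, 0, 0], [0, 0, 0, 0, 0, 0]]
  ]
}}

```text
clock: 49.03
position: [0.4077, 0.2245, 0.2627]
ee_rot: [0.658, 0.753, -0.0, 0.0]
ft_force: [-0.4, 0.6, -0.4]
grip_width: 0.002
grasp_force: 0.0
```

```bash
python3 - <<'E'
from h import *
s=camera("side")[:,:,::-1]; t=camera("top")[:,:,::-1]
a=cv2.resize(s[140:450,230:480],None,fx=1.6,fy=1.6,interpolation=cv2.INTER_CUBIC); b=cv2.resize(t[170:294,260:410],(400,331),interpolation=cv2.INTER_CUBIC)
b=cv2.copyMakeBorder(b,0,a.shape[0]-331,0,0,cv2.BORDER_CONSTANT)
cv2.imwrite("pics/end.png",cv2.hconcat([a,b]))
p=camera_params("top");print(((proj(p,well(-.055,0,.105))-[260,170])*2.667+[400,0]).round(0))
x=cv2.absdiff(s,cv2.imread("pics/side0.png")); 
E
```

```text
[593. 253.]
```

View pics/end.png

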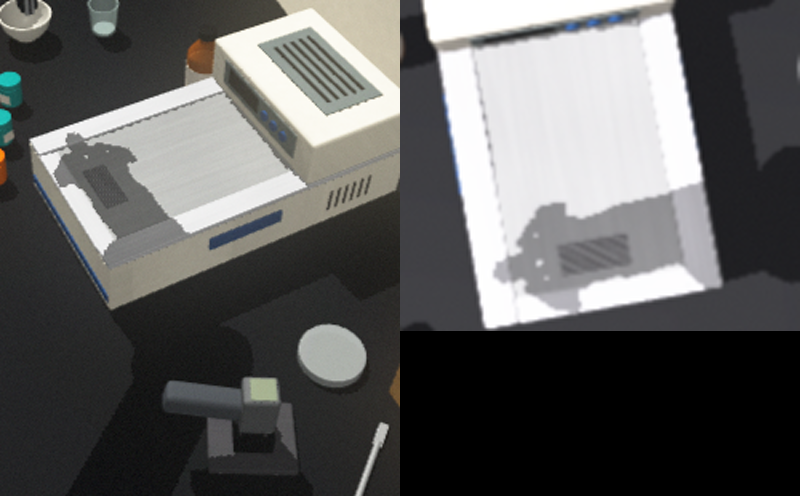

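The ribs at (594,254) are back at their shut position (predicted (593,253)), and the tool slipped at the stop. The thermometer at (260,400) stands straight in its holster, and the robot is clear.

```bash
python3 -c "
from workcell import *
print(hand_in())"
```

```text
the job is handed in; nothing more can be done
None
```

I handed the job in at about 49 s: cover opened, dot read with the thermometer for over two seconds, thermometer back upright in its holster, all three white jars upright in the well, cover slid shut to its stop; no verdict was returned.

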